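Pin the length mark, then pull the sprung rod out to it and hold

TASK

Take the orange pin from the blue rack and stand it fully down in the bore of the white marker block beside the sprung rod, and let go of it. Then take the upright yellow grip post and pull the rod out of its barrel against its spring until the red pointer points at the middle of the orange pin; finish while still holding the post there, with the rod still. Leave the other two pins, the steel test block and the jar where they are.

Things in the scene. Friction and masses are not known exactly. Their poses are not given: they have to be found in the camera images.
- rig: Fixed grey base plate 320 x 190 mm, 10 mm thick, carrying a horizontal dark barrel (diameter 38 to 42 mm, axis 65 mm above the bench and over the origin's x axis, from x = 0 to +132 mm) on a beige foot. Origin at bench level under the barrel's mouth; the plate runs from x = -180 to +140 mm and y = -50 to +140 mm. x and y lie level, z up. The rod (diameter 14 mm) comes out of the mouth and is pulled along the rig's -x axis.
- rod (a joint): How far the rod is pulled out of the barrel, m: 0 at rest (inside stop), grows as it is pulled, ends at 0.12. It slides only along the rig's x axis and does not turn. The inner spring always pulls it back in: 4.5 N at 0, plus 0.9 N for each further 10 mm. It does not latch.
- grip (a point): Point to grip, on the axis of the upright yellow plastic grip post at the rod's outer end, 127 mm above the bench. The post has a diameter of 22 mm, its yellow part runs from 75 to 150 mm above the bench (23 mm above this point), with a 26 mm collar below it; it is part of the rod and moves with it. Axes parallel to the rig's.
- pointer (a point): Tip of the red pointer arm (8 mm wide, 3 mm wide at the tip, 6 mm thick), fixed to the rod and sticking out level to the rig's +y side, 65 mm above the bench, 80 mm to the side of the rod's axis; it lies 52 mm behind the grip post (towards the barrel) and moves with the rod. It passes about 13 mm beside the orange pin's surface once that stands in the marker block.
- marker_block: Fixed white block 42 x 42 x 30 mm on the rig's base plate, with one blind round bore from above in its middle. Origin at the centre of its underside, 10 mm above the bench; axes parallel to the rig's. Its place along the rig's x differs from run to run; its centre lies 100 mm to the +y side of the rod's axis.
- marker_block_hole0 (a point): Centre of the bore's mouth, in the block's top face 40 mm above the bench. Bore 16 mm across, 24 mm deep, small chamfer. Axes parallel to the rig's.
- rack: Fixed blue rack block 50 x 190 x 40 mm with three round bores (16 mm across, 30 mm deep) in a row along its y axis at y = -65, 0 and 65 mm. Origin at the centre of its underside, on the bench.
- pin_orange: Orange round pin, 14 mm diameter, 80 mm long, 60 g or so, standing in one of the rack's bores with 50 mm showing. Origin at the centre of its foot (lower end), z along the pin; standing in the rack the foot is 10 mm above the bench; fully down in the marker block it is 16 mm above the bench.
- pin_white: White pin of the same size, standing in another bore of the rack; leave it.
- pin_black: Black pin of the same size, standing in the remaining bore of the rack; leave it.
- test_block: Loose polished steel disc, 64 mm diameter, 14 mm thick, lying flat; origin at the centre of its underside. Leave it.
- paste_jar: Small closed jar with a blue cap, 48 mm diameter, 50 mm tall, standing; origin at the centre of its underside. Leave it.

How it is judged:
By the outcome, as a careful person would: the job done as asked, in the order asked, and still so for the second after the job is handed in, while the arm keeps its last pose, push and grip.
It also fails if it takes over 61 s, if anything falls off the work surface, if the arm or the gripper's body presses on something with over 40 N, if the wrist force passes 120 N, or if a joint passes its speed limit or range.

ROBOT

A 6-joint arm with a two-finger parallel gripper is mounted at the origin on the work surface. World frame = base frame: x ahead of the robot, y to its left, z up, the work surface at z = 0. Lengths are in m, angles in rad, forces in N, time in s.
With the tool pointing down it reaches from about 0.35 to 0.975 m from the base axis. Payload 4.9 kg.
Tool frame: the origin (TCP) lies midway between the tips of the shut fingers; the grasp point (between the pads) lies 19 mm behind it; z points along the fingers, y is the direction in which the jaws open and shut (so a half turn about z gives the same grasp; the last joint's range is limited). The gripper opens to 85 mm and grips with 20 to 120 N. Pads are 22 mm wide; open, the fingers measure 114 mm over their backs; the gripper's body (76 mm by 85 mm) begins 54 mm behind the grasp point. The pads swing forward as they close: fully open they stand 13 mm farther back than shut.
Start: joints at [-1.264, 0.053, 1.613, -0, 1.476, -0.119], TCP at [0.258, -0.569, 0.231] pointing down, gripper open.
Joint ranges: [-3.01, 3.01], [-1.01, 2.22], [0.06, 2.58], [-1.02, 4.17], [0.09, 2.62], [-3.14, 3.14]. Speed limits (rad/s): [2.57, 2.57, 3.14, 3.14, 3.14, 3.14].

INTERFACE

Orientations are given as a unit quaternion [w, x, y, z].
In Python, from plant import state, grab_frame, camera_params, job_done, boxes_of gives the robot as it stands.
- The arm moves only by the tool step_arm, never from a script. Its argument "steps" is a list of rows, each a list of 4 numbers: the shift along the tool's x, y, z in mm, then the turn about the tool's z in degrees. A call has 1 to 8 rows; each row shifts and turns the pose as measured when the row begins, along the tool's axes as they then stand; what a row does not reach is not made up. A row lasts 1/10 s, in which the tool goes at most 50 mm and 8.59 degrees, less where a joint would pass 70% of its speed; a pose out of reach is approached as far as the arm can. A call is refused whole if a number of a shift passes 50 or a number of a turn 8.59, either way. A call with a gripper value outside its range is refused whole. "claw" is the opening in per cent of the stroke, from 0 (shut) to 100 (fully open), set as the call begins (left out, the last holds). The fingers move at their own pace and stop on an object; the grip force is fixed at half the most. Time passes only in rows, so rows that do not move let the fingers close. It gives the time, the measured TCP pose, the force and the opening at its end, in the units of the state.
- state(): the state, without advancing time (a new reading comes with each control period).
- grab_frame(name): name is "scene" or "top" or "wrist"; returns (picture, depth): 480x640x3 uint8, red, green, blue; 480x640 float32, m along the optical axis (not along the pixel's ray), 0 where there is no reading.
- camera_params(name): a dict with "mtx" (3x3 intrinsics, pixels), "extrinsics" (4x4, takes a point from camera to world coordinates); the wrist camera has in their place "T_tool_cam" (4x4, takes a point from camera to tool coordinates, whose origin is the TCP and whose axes are the flange's). Camera axes: x right, y down, z forward; pixel columns grow to the right and rows downward; lengths in m; the calibration is good to about 2 mm. A picture is of the moment at which its call begins: read the wrist's pose just before it. camera_params takes no time and is no camera call.
- job_done(): hands the job in, once; it reports no verdict.
Trained networks look in the newest picture that a camera, given by its name, has taken for a name from the list of things; names that differ only in an ending like _2 or _b are one class to them, and where a whole thing is asked for, a point or a joint stands for the part that bears it (a point fixed in the world has none). Each returns a list of dicts, best first, with "p" (0 to 1); they miss things now and then, are a little off and sometimes report something else, mostly with a low value. They report only what shows in the picture. A call takes as long as a camera call.
- boxes_of(camera, label): "box" ([left, top, width, height] in pixels, round what is visible of it).
The state is a dict: "time": time; "joint_pos": joint angles; "joint_vel": joint speeds; "joint_efforts": joint torques, N m; "tool_pos": TCP position; "tool_rot": TCP orientation; "contact_force": force on the tool from outside, world axes, zero at the start; "ft_torque": the same for the moment, N m; "gripper_width": opening from 0.0 (shut) to 1.0 (fully open).
Only numpy, scipy, OpenCV 4.12 (cv2) and the standard library are available. Lean on these libraries where they do the work, as an engineer would, in place of code of your own. Each camera call takes 0.05 s, during which the arm holds its last target. There are 200 camera calls.

## Working session

There is one attempt and no reset: what is moved stays moved. The work goes in short steps, Python scripts to look and compute and a tool call to move; the robot and the scene stay as the last step left them, time stands still between calls to the robot, and variables do not carry over. Pictures are saved under pics/ and viewed, about 8 in all and at most 12, crops included, and the job is handed in when it is done.

Besides the shell and the picture viewer there is one more tool, called after ">>>" as a command line: name --pt "numbers of a row" for each row, then --argument value for the rest. step_arm: Moves the arm, as the interface text tells. Its arguments: {"type":"object","properties":{"steps":{"type":"array"},"claw":{"type":"number"}},"required":["steps"]}

```bash
mkdir -p pics; cat > h.py <<'E'
import numpy as np, cv2
from plant import state, grab_frame, camera_params, job_done, boxes_of
from scipy.spatial.transform import Rotation as R
def cam(n):
    p=camera_params(n); K=np.array(p["mtx"])
    if n=="wrist":
        s=state(); q=s["tool_rot"]; T=np.eye(4)
        T[:3,:3]=R.from_quat([q[1],q[2],q[3],q[0]]).as_matrix(); T[:3,3]=s["tool_pos"]
        return K,T@np.array(p["T_tool_cam"])
    return K,np.array(p["extrinsics"])
def shot(n,f=None):
    K,T=cam(n); im,d=grab_frame(n)
    if f: cv2.imwrite("pics/"+f,im[:,:,::-1])
    return K,T,im,d
def cloud(K,T,d):
    v,u=np.mgrid[:480,:640]
    P=np.stack([(u-K[0,2])/K[0,0]*d,(v-K[1,2])/K[1,1]*d,d],-1)
    P=P@T[:3,:3].T+T[:3,3]; P[d<=0]=np.nan; return P
def onplane(K,T,u,v,z):
    r=T[:3,:3]@np.array([(u-K[0,2])/K[0,0],(v-K[1,2])/K[1,1],1]); c=T[:3,3]
    return c+r*(z-c[2])/r[2]
def proj(K,T,p):
    q=T[:3,:3].T@(np.array(p)-T[:3,3]); return K[0,0]*q[0]/q[2]+K[0,2],K[1,1]*q[1]/q[2]+K[1,2]
E
python3 - <<'E'
from h import *
np.set_printoptions(precision=3,suppress=True)
s=state();print(s["tool_pos"],s["tool_rot"],s["time"])
for n in ["top","scene"]:
    K,T,im,d=shot(n,n+"0.png");P=cloud(K,T,d);print(n,T[:3,3])
    for l in ["pin_orange","marker_block","grip","pointer","rack","pin_white","pin_black","rig","paste_jar","test_block"]:
        for b in boxes_of(n,l)[:1]:
            x,y,w,h=b["box"];u,v=int(x+w/2),int(y+h/2)
            print(l,round(b["p"],2),np.round(b["box"]),P[min(v,479),min(u,639)])
E
```

```text
[ 0.258 -0.569  0.23 ] [-0.001  0.977  0.211 -0.   ] 0.0
top [ 0.52  -0.054  1.029]
pin_orange 0.56 [368. 249.   9.   7.] [ 0.57  -0.135  0.062]
marker_block 0.79 [187. 269.  29.  21.] [0.522 0.211 0.039]
pointer 0.76 [204. 215.  42.  50.] [0.605 0.171 0.01 ]
rack 0.58 [357. 242.  98.  25.] [ 0.566 -0.2    0.075]
pin_white 0.72 [359. 239.  96.  27.] [ 0.567 -0.199  0.079]
pin_black 0.34 [185. 267.  28.  27.] [0.52  0.221 0.018]
rig 0.89 [168. 151. 111. 166.] [0.612 0.159 0.069]
paste_jar 0.76 [466. 176.  30.  28.] [ 0.691 -0.358  0.051]
test_block 0.9 [369. 168.  26.  33.] [ 0.715 -0.161  0.012]
scene [ 1.157 -0.249  0.588]
pin_orange 0.65 [268. 248.   9.  25.] [ 0.58  -0.144  0.072]
marker_block 0.57 [420. 217.  27.  22.] [0.543 0.206 0.04 ]
grip 0.6 [396. 190.  56.  65.] [0.52  0.196 0.038]
pointer 0.64 [132. 343.  38.  42.] [ 0.714 -0.359  0.045]
rack 0.79 [184. 262. 106.  50.] [ 0.589 -0.213  0.04 ]
pin_white 0.75 [230. 252.  11.  33.] [ 0.574 -0.209  0.068]
pin_black 0.57 [193. 263.  12.  28.] [ 0.572 -0.273  0.066]
rig 0.67 [356. 193. 177. 149.] [0.697 0.131 0.082]
paste_jar 0.58 [131. 340.  40.  43.] [ 0.714 -0.359  0.05 ]
test_block 0.73 [265. 329.  40.  40.] [ 0.724 -0.162  0.012]
```

```bash
python3 - <<'E'
import cv2
a=cv2.imread("pics/top0.png")[130:340,150:510];b=cv2.imread("pics/scene0.png")[170:400,120:550]
a=cv2.resize(a,(500,292));b=cv2.resize(b,(560,300))
import numpy as np
c=np.zeros((592,560,3),np.uint8);c[:292,:500]=a;c[292:]=b
cv2.imwrite("pics/c0.png",c)
E
```

```text
(no output)
```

View pics/c0.png

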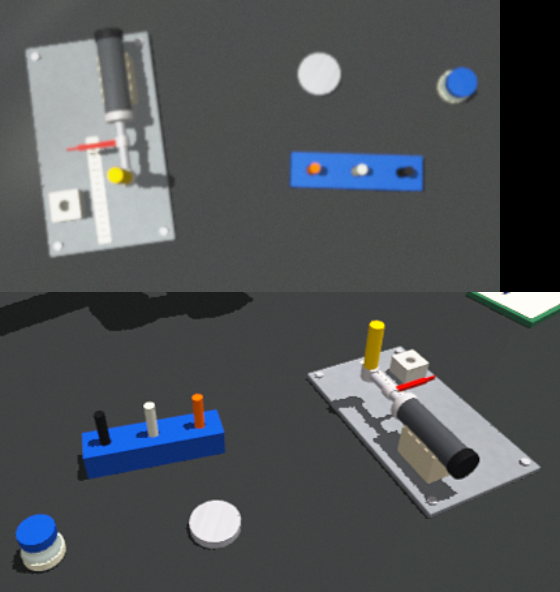

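The montage shows the rig at left, with the yellow post at about (118,175), the marker block at (65,205) and the pointer to the left of the rod. The rack is at right, with orange the leftmost pin at (315,168). Next I'll measure these by colour.

```bash
cat > m.py <<'E'
from h import *
np.set_printoptions(precision=4,suppress=True)
K,T,im,d=shot("top");P=cloud(K,T,d);hsv=cv2.cvtColor(im,cv2.COLOR_RGB2HSV);H,S,V=[hsv[...,i] for i in range(3)]
Z=P[...,2]
def mid(m):
    n,l,st,c=cv2.connectedComponentsWithStats(m.astype(np.uint8));i=1+np.argmax(st[1:,4]);return l==i,c[i],st[i]
print("orange",)
m,c,st=mid((H>3)&(H<18)&(S>150)&(V>100));print(c,st,onplane(K,T,*c,.085),np.nanmax(Z[m]))
m,c,st=mid((H>20)&(H<33)&(S>150)&(V>100));print("yel",c,st,np.nanmax(Z[m]));t=m&(Z>.145);print(onplane(K,T,*np.argwhere(t).mean(0)[::-1],.15),t.sum())
m,c,st=mid(((H<3)|(H>172))&(S>150)&(V>80));q=np.argwhere(m)[:,::-1];tip=q[q[:,0]<=q[:,0].min()+1].mean(0);root=q[q[:,0]>=q[:,0].max()-1].mean(0)
print("ptr",onplane(K,T,*tip,.068),onplane(K,T,*root,.068))
# block top
u,v=np.meshgrid(range(640),range(480))
m,c,st=mid((abs(Z-.04)<.006)&(u<225)&(v>255)&(V>120));hl=cv2.findContours(m.astype(np.uint8),0,2)[0][0];r=cv2.minAreaRect(hl);print("blk",onplane(K,T,*r[0],.04),r)
# plate
m,c,st=mid((abs(Z-.01)<.006)&(u<300)&(S<60)&(V>60)); m=cv2.morphologyEx(m.astype(np.uint8),cv2.MORPH_CLOSE,np.ones((25,25)))
r=cv2.minAreaRect(max(cv2.findContours(m,0,2)[0],key=cv2.contourArea));b=np.array([onplane(K,T,*x,.01)for x in cv2.boxPoints(r)]);print("plate",b,r)
for i in range(4):
    e=b[(i+1)%4]-b[i];print(np.hypot(*e[:2]),np.degrees(np.arctan2(e[1],e[0])))
E
python3 m.py
```

```text
orange
[375.0625 251.4375] [372 248   8   7  32] [ 0.5693 -0.1388  0.085 ] 0.09310436726648863
yel [235.5786 256.1214] [228 251  17  11 140] 0.1523614876660373
[0.5634 0.1231 0.15  ] 96
ptr [0.6072 0.1925 0.068 ] [0.6127 0.1449 0.068 ]
blk [0.525  0.2196 0.04  ] ((196.75999450683594, 277.82000732421875), (20.50609588623047, 21.354625701904297), 81.8698959350586)
plate [[0.7678 0.2945 0.01  ]
 [0.7891 0.0995 0.01  ]
 [0.47   0.0612 0.01  ]
 [0.4487 0.2517 0.01  ]] ((221.1580047607422, 233.5446014404297), (152.01663208007812, 92.08949279785156), 82.56858825683594)
0.1962209391092519 -83.75958849854825
0.32136039064385563 -173.16168657161938
0.19171035875947473 96.3847162626051
0.32192181512712553 7.640302342292888
```

>>> step_arm --pt "0 0 0 8.5" --pt "0 0 0 8.5" --pt "0 0 0 7.3" --claw 60

```text
time: 1.45
tool_pos: [0.2582, -0.5692, 0.2313]
tool_rot: [-0.0, 1.0, -0.006, -0.0]
contact_force: [0.0, -0.7, 0.4]
gripper_width: 0.6
```

>>> step_arm --pt "35 -48 0 0" --pt "35 -48 0 0" --pt "35 -48 0 0" --pt "35 -48 0 0" --pt "35 -48 0 0" --pt "35 -48 0 0" --pt "35 -48 0 0" --pt "35 -48 0 0"

```text
time: 2.25
tool_pos: [0.501, -0.2488, 0.2316]
tool_rot: [0.002, 1.0, -0.013, 0.001]
contact_force: [1.0, -0.7, -0.1]
gripper_width: 0.6
```

>>> step_arm --pt "30 -44 10 0" --pt "0 0 20 0" --pt "0 0 20 0" --pt "0 0 0 0"

```text
time: 2.65
tool_pos: [0.5343, -0.2024, 0.1832]
tool_rot: [0.002, 1.0, -0.008, 0.004]
contact_force: [-0.8, 0.5, 0.2]
gripper_width: 0.599
```

```bash
cat > w.py <<'E'
from h import *
import sys
np.set_printoptions(precision=4,suppress=True)
K,T,im,d=shot("wrist",sys.argv[1]);P=cloud(K,T,d);hsv=cv2.cvtColor(im,cv2.COLOR_RGB2HSV);H,S,V=[hsv[...,i] for i in range(3)]
Z=P[...,2];s=state();print(s["tool_pos"],s["tool_rot"],T[:3,3])
m=(H>3)&(H<18)&(S>150)&(V>80);print("orange",m.sum(),np.nanmax(np.where(m,Z,-1)))
t=m&(Z>.085)
if t.any():
    c,r=cv2.minEnclosingCircle(np.argwhere(t)[:,::-1].astype(np.float32));print(c,r*2*np.median(d[t])/K[0,0],onplane(K,T,*c,.09),np.nanmedian(P[t],0))
E
python3 w.py w1.png
```

```text
[ 0.535  -0.2031  0.185 ] [ 0.0028  1.     -0.0082  0.0048] [ 0.6111 -0.2026  0.3256]
orange 0 -1.0
```

View pics/w1.png

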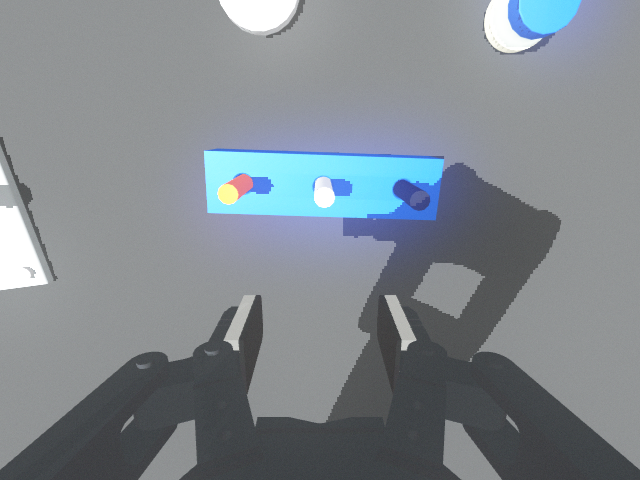

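The orange pin's top is at about (229,195), washed out to yellow. I'll locate it by depth instead of colour.

```bash
python3 - <<'E'
from h import *
np.set_printoptions(precision=4,suppress=True)
K,T,im,d=shot("wrist");P=cloud(K,T,d);Z=P[...,2]
m=np.zeros((480,640),bool);m[170:215,205:260]=1;m&=(Z>.083)&(Z<.1)
c,r=cv2.minEnclosingCircle(np.argwhere(m)[:,::-1].astype(np.float32));print(m.sum(),c,r*2*np.median(d[m])/K[0,0],onplane(K,T,*c,.09),np.nanmedian(P[m],0),onplane(K,T,229,195,.09))
E
```

```text
365 (228.0, 193.75) 0.015065371198873185 [ 0.5729 -0.1417  0.09  ] [ 0.5726 -0.1413  0.089 ] [ 0.572  -0.1423  0.09  ]
```

>>> step_arm --pt "18 -31 0 0" --pt "18 -31 0 0" --pt "0 0 0 0"

```text
time: 3.05
tool_pos: [0.5749, -0.1446, 0.1917]
tool_rot: [0.005, 1.0, -0.012, 0.009]
contact_force: [-0.7, 0.1, 0.1]
gripper_width: 0.6
```

>>> step_arm --pt "-2 -2 30 0" --pt "0 -1 30 0" --pt "0 0 25 0" --pt "0 0 15 0" --pt "0 0 0 0"

```text
time: 3.55
tool_pos: [0.5795, -0.1491, 0.0987]
tool_rot: [0.009, 1.0, -0.013, 0.016]
contact_force: [-0.3, 0.2, 0.5]
gripper_width: 0.602
```

>>> step_arm --pt "0 0 0 0" --pt "0 0 0 0" --pt "0 0 0 0" --pt "0 0 0 0"

```text
time: 3.95
tool_pos: [0.582, -0.1515, 0.1042]
tool_rot: [0.011, 1.0, -0.014, 0.02]
contact_force: [-0.4, 0.8, 0.2]
gripper_width: 0.599
```

Zero rows drift by about 1.4 mm upward and 0.11° of tilt each. So I'll use few rows and compensate for the drift.

>>> step_arm --pt "-9 -9 10 0" --pt "-4 -4 26 0" --pt "0 -1 25 0"

```text
time: 4.25
tool_pos: [0.5753, -0.1387, 0.0468]
tool_rot: [0.013, 0.999, -0.014, 0.026]
contact_force: [-0.4, 0.1, -0.6]
gripper_width: 0.596
```

>>> step_arm --pt "-2 2 1 0" --pt "0 0 1 0" --pt "0 0 1 0" --pt "0 0 1 0" --claw 0

```text
time: 4.65
tool_pos: [0.5704, -0.14, 0.0412]
tool_rot: [0.013, 1.0, -0.013, 0.023]
contact_force: [-0.6, -0.7, -0.3]
gripper_width: 0.145
```

>>> step_arm --pt "0 0 -40 0" --pt "0 0 -45 0" --pt "0 0 -45 0" --pt "0 0 -40 0"

```text
time: 5.05
tool_pos: [0.5598, -0.1347, 0.2111]
tool_rot: [0.012, 1.0, -0.014, 0.02]
contact_force: [0.5, -0.2, -1.1]
gripper_width: 0.142
```

>>> step_arm --pt "-14 -48 0 0" --pt "-14 -48 0 0" --pt "-14 -48 0 0" --pt "-14 -48 0 0" --pt "-14 -48 0 0" --pt "-14 -48 0 0" --pt "-14 -48 0 0"

```text
time: 5.75
tool_pos: [0.4787, 0.2028, 0.2159]
tool_rot: [0.012, 0.999, -0.02, 0.037]
contact_force: [1.3, -0.7, -0.2]
gripper_width: 0.147
```

```bash
python3 w.py w2.png
```

```text
[0.4763 0.2092 0.2155] [ 0.0094  0.9992 -0.0167  0.0358] [0.5457 0.2039 0.363 ]
orange 4081 0.2659770376739905
(318.5, 327.5159912109375) 0.042937490872493635 [0.4054 0.2043 0.09  ] [0.4859 0.2037 0.2533]
```

View pics/w2.png

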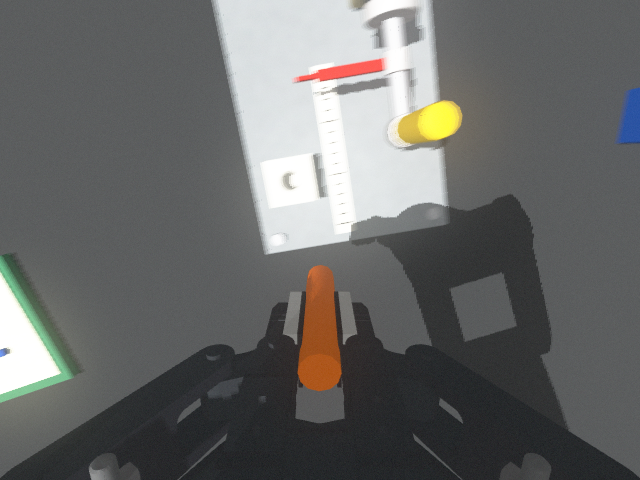

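The bore mouth is at about (291,180). The held pin runs from its foot at about (320,268) to its top at about (320,372).

```bash
cat > p.py <<'E'
from h import *
np.set_printoptions(precision=4,suppress=True)
s=state();q=s["tool_rot"];Rt=R.from_quat([q[1],q[2],q[3],q[0]]).as_matrix();tp=np.array(s["tool_pos"])
K,T,im,d=shot("wrist");P=cloud(K,T,d);hsv=cv2.cvtColor(im,cv2.COLOR_RGB2HSV);H,S,V=[hsv[...,i] for i in range(3)];Z=P[...,2]
m=(H>3)&(H<20)&(S>150)&(V>60);m[:240]=0;m&=~np.isnan(Z)
Q=(P[m]-tp)@Rt
print("pin tool z range",np.percentile(Q[:,2],[0,1,99,100]))
for a in range(-40,32,10):
    k=(Q[:,2]>a)&(Q[:,2]<a+10) if 0 else (Q[:,2]*1000>a)&(Q[:,2]*1000<a+10)
    if k.sum()>20: print(a,k.sum(),np.percentile(Q[k,0],[50,97]),np.percentile(Q[k,1],[1,50,99]))
# block top & bore
B=(abs(Z-.04)<.008)&(V>150);B[:140]=0;B[220:]=0;B[:,:255]=0;B[:,335:]=0
c=max(cv2.findContours(B.astype(np.uint8),0,2)[0],key=cv2.contourArea);r=cv2.minAreaRect(c);b=onplane(K,T,*r[0],.04);print("blk",r,b,np.nanmedian(P[B],0))
h=(Z<.032)&(np.hypot(*(np.mgrid[:480,:640][::-1]-np.array([291,181]).reshape(2,1,1)))<16)
print("hole",h.sum(),[ (x) for x in np.argwhere(h).mean(0)[::-1]] if h.any() else 0, onplane(K,T,291,181,.04))
print("delta tool mm",(b-tp)@Rt*1000,"tilt z",Rt[:,2],"x",Rt[:,0])
E
python3 p.py
```

```text
pin tool z range [-0.05   -0.0492  0.028   0.2029]
-40 562 [0.0101 0.0113] [-0.0074 -0.0004  0.0062]
-30 425 [0.01   0.0111] [-0.0065 -0.0003  0.0055]
-20 343 [0.0098 0.0108] [-0.0066 -0.0003  0.0056]
-10 292 [0.0096 0.0106] [-0.0065 -0.0003  0.0056]
0 235 [0.0094 0.0105] [-0.0067 -0.0003  0.0056]
10 208 [0.0092 0.0103] [-0.0069 -0.0003  0.0061]
20 174 [0.009 0.01 ] [-0.0068 -0.0003  0.0059]
blk ((301.3519592285156, 175.78195190429688), (47.26018142700195, 47.005409240722656), 80.83765411376953) [0.527  0.2214 0.04  ] [0.5272 0.2215 0.0391]
hole 225 [np.float64(294.4711111111111), np.float64(178.27555555555554)] [0.5227 0.231  0.04  ]
delta tool mm [ 37.4897 -17.0436 178.4251] tilt z [ 0.0713 -0.0201 -0.9973] x [ 0.9969 -0.0328  0.0719]
```

The arm was still settling between those two frames, so I'll measure again now that it has stopped.

```bash
sed -i '/^h=/,/^print("hole"/d' p.py; cat >> p.py <<'E'
cv2.imwrite("pics/crop.png",cv2.resize(im[130:260,230:390,::-1],(640,520),interpolation=cv2.INTER_CUBIC))
print("tcp",tp,state()["tool_pos"])
E
python3 p.py | tail -4
```

```text
20 174 [0.0091 0.01  ] [-0.0069 -0.0003  0.0062]
blk ((296.9053955078125, 177.4324188232422), (47.18250274658203, 47.018104553222656), 80.53767395019531) [0.527  0.2214 0.04  ] [0.5271 0.2214 0.0391]
delta tool mm [ 36.0425 -21.0691 178.2098] tilt z [ 0.072  -0.0242 -0.9971] x [ 0.9969 -0.0313  0.0728]
tcp [0.4775 0.2057 0.2155] [0.4785 0.2033 0.2155]
```

View pics/crop.png

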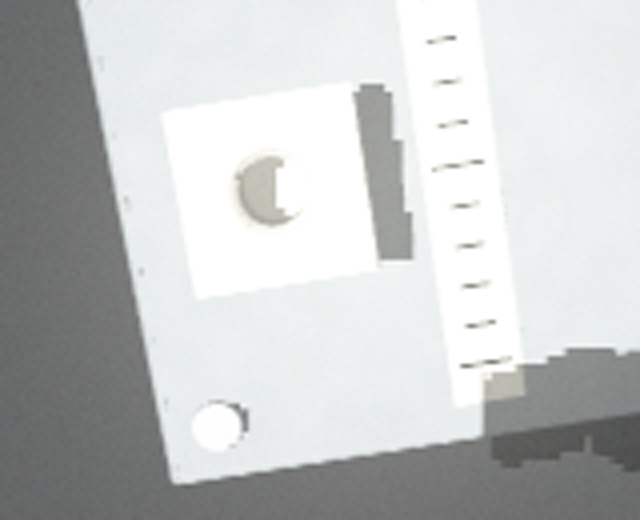

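>>> step_arm --pt "17 -12 25 0" --pt "16 -11 25 0" --pt "0 0 30 0"

```text
time: 6.2
tool_pos: [0.5245, 0.2235, 0.1449]
tool_rot: [0.01, 0.999, -0.018, 0.045]
contact_force: [0.3, -0.6, -0.8]
gripper_width: 0.145
```

```bash
cat > f.py <<'E'
from h import *
import sys
np.set_printoptions(precision=4,suppress=True)
for i in range(3):
    s=state();q=s["tool_rot"];Rt=R.from_quat([q[1],q[2],q[3],q[0]]).as_matrix();tp=np.array(s["tool_pos"])
    f=tp+Rt@[.003,-.0003,.030];g=np.array([.527,.2213,float(sys.argv[1])])
    print(tp,"foot",f,"move",(g-f)@Rt*1000,"z",Rt[:,2],"pin",Rt@[-.022,0,1],s["contact_force"])
    if i<2: shot("wrist")
E
python3 f.py .045
```

```text
[0.5245 0.2235 0.1449] foot [0.5302 0.223  0.1153] move [-9.4243  0.4662 69.7088] z [ 0.0888 -0.0221 -0.9958] pin [ 0.0669 -0.0214 -0.9978] [ 0.2652 -0.6255 -0.8225]
[0.5203 0.2216 0.1375] foot [0.5257 0.221  0.1079] move [-3.5961 -1.832  62.7361] z [ 0.0775 -0.0259 -0.9967] pin [ 0.0556 -0.0251 -0.9984] [-2.8144 -0.3791 -4.9201]
[0.5193 0.2213 0.1386] foot [0.5245 0.2207 0.1089] move [-2.4327 -2.1879 63.8494] z [ 0.0751 -0.0265 -0.9968] pin [ 0.0532 -0.0257 -0.9985] [-0.5927 -0.7626 -1.4893]
```

>>> step_arm --pt "-2.5 -2 45 0"

```text
time: 6.4
tool_pos: [0.5263, 0.2228, 0.1012]
tool_rot: [0.01, 0.999, -0.019, 0.045]
contact_force: [1.8, 0.3, -0.0]
gripper_width: 0.146
```

```bash
python3 f.py .040
```

```text
[0.5263 0.2228 0.1012] foot [0.532  0.2224 0.0716] move [-7.8058  0.655  31.015 ] z [ 0.0895 -0.0224 -0.9957] pin [ 0.0676 -0.0216 -0.9977] [ 1.7613  0.34   -0.0453]
[0.5182 0.2202 0.0881] foot [0.5233 0.2195 0.0583] move [ 2.3626 -2.3733 18.505 ] z [ 0.0693 -0.0284 -0.9972] pin [ 0.0474 -0.0276 -0.9987] [-5.7866 -2.5072 -7.6401]
[0.5165 0.2199 0.0885] foot [0.5214 0.2192 0.0588] move [ 4.2446 -2.8051 19.0213] z [ 0.0648 -0.0297 -0.9975] pin [ 0.0428 -0.0289 -0.9989] [-0.7782 -0.8731 -1.3564]
```

>>> step_arm --pt "5 -3 12 0"

```text
time: 6.6
tool_pos: [0.5237, 0.2219, 0.0795]
tool_rot: [0.014, 0.999, -0.019, 0.034]
contact_force: [0.8, 0.6, -0.0]
gripper_width: 0.144
```

```bash
python3 f.py .040
```

```text
[0.5237 0.2219 0.0795] foot [0.5287 0.2212 0.0498] move [-2.3674 -0.2653  9.6303] z [ 0.0676 -0.029  -0.9973] pin [ 0.0457 -0.0282 -0.9988] [ 0.8382  0.5915 -0.0267]
[0.5226 0.2215 0.0765] foot [0.5275 0.2207 0.0468] move [-0.9314 -0.7334  6.7149] z [ 0.0637 -0.0302 -0.9975] pin [ 0.0418 -0.0294 -0.9989] [-1.488  -1.5592 -1.7995]
[0.5223 0.2215 0.0772] foot [0.5272 0.2208 0.0474] move [-0.6844 -0.6873  7.4031] z [ 0.0634 -0.0303 -0.9975] pin [ 0.0415 -0.0295 -0.9989] [-0.674  -1.0769 -0.7077]
```

```bash
python3 - <<'E'
from h import *
K,T,im,d=shot("wrist");print(proj(K,T,[.527,.2213,.04]))
cv2.imwrite("pics/c3.png",cv2.resize(im[190:360,220:420,::-1],(600,510),interpolation=cv2.INTER_CUBIC))
E
```

```text
(np.float64(318.7821924853334), np.float64(272.87974748192215))
```

View pics/c3.png

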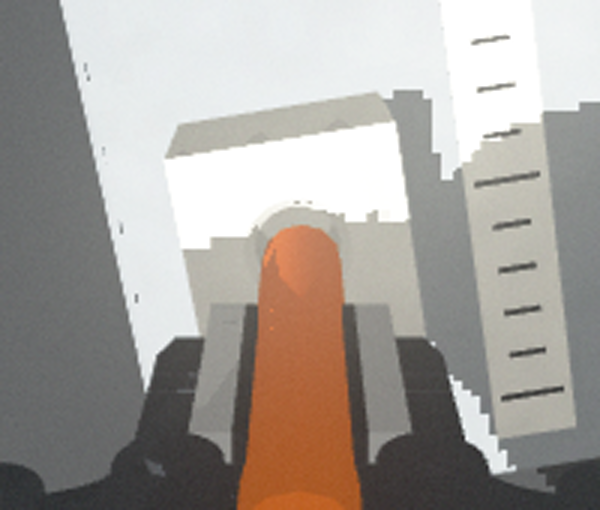

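The bore rim centre is at crop (297,250). The pin's foot centre is at about (301,262), so it sits about 2 mm too near the robot and 0.7 mm to the right. I'll correct that while going lower.

>>> step_arm --pt "1.8 -0.7 3 0"

```text
time: 6.85
tool_pos: [0.526, 0.2225, 0.0778]
tool_rot: [0.014, 0.999, -0.019, 0.034]
contact_force: [0.8, 0.4, 0.1]
gripper_width: 0.144
```

```bash
python3 f.py .040;python3 - <<'E'
from h import *
K,T,im,d=shot("wrist");print(proj(K,T,[.527,.2213,.04]))
cv2.imwrite("pics/c4.png",cv2.resize(im[190:360,220:420,::-1],(600,510),interpolation=cv2.INTER_CUBIC))
E
```

```text
[0.526  0.2225 0.0778] foot [0.5311 0.2218 0.0481] move [-4.6193  0.4834  7.8076] z [ 0.0683 -0.0288 -0.9972] pin [ 0.0464 -0.028  -0.9988] [0.7911 0.3631 0.0872]
[0.5263 0.2225 0.0775] foot [0.5314 0.2219 0.0478] move [-4.901   0.5354  7.508 ] z [ 0.0686 -0.0288 -0.9972] pin [ 0.0467 -0.028  -0.9988] [-0.1947 -0.4842 -0.9778]
[0.526  0.2226 0.0772] foot [0.531  0.2219 0.0475] move [-4.5193  0.5461  7.2473] z [ 0.0679 -0.029  -0.9973] pin [ 0.046  -0.0281 -0.9988] [-0.4063  0.5237 -1.5839]
(np.float64(321.0161961448854), np.float64(279.4024511062994))
```

View pics/c4.png

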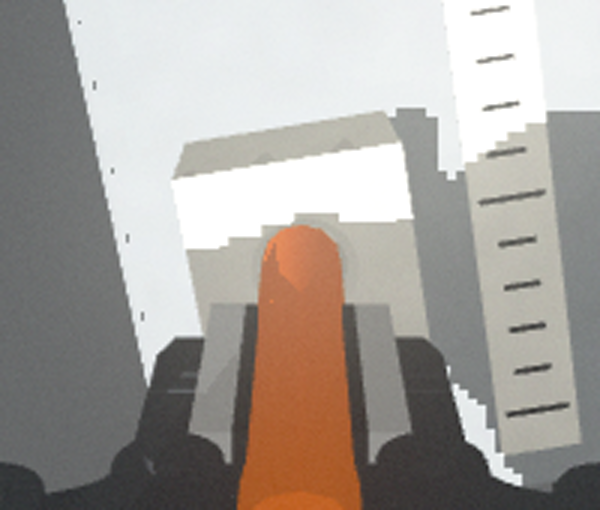

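>>> step_arm --pt "-3 -0.3 14 0"

```text
time: 7.1
tool_pos: [0.5269, 0.2233, 0.0677]
tool_rot: [0.013, 0.999, -0.019, 0.038]
contact_force: [-8.9, -5.3, 36.6]
gripper_width: 0.149
```

```bash
sed -i 's/.527,.2213,float/.5296,.2217,float/' f.py; python3 f.py .028
```

```text
[0.5269 0.2233 0.0677] foot [0.5321 0.2227 0.038 ] move [-3.2304  0.8037  9.7986] z [ 0.0745 -0.0277 -0.9968] pin [ 0.0526 -0.0269 -0.9985] [-8.8759 -5.256  36.5973]
[0.5267 0.223  0.0668] foot [0.532  0.2223 0.0371] move [-3.0166  0.4495  8.9174] z [ 0.0743 -0.0289 -0.9968] pin [ 0.0524 -0.0281 -0.9985] [-2.5344 -2.8945 16.0513]
[0.5268 0.223  0.067 ] foot [0.532  0.2223 0.0373] move [-3.1041  0.4449  9.1063] z [ 0.0744 -0.0288 -0.9968] pin [ 0.0525 -0.028  -0.9985] [-1.9895 -2.6518 14.3423]
```

Contact came at about the rim, with the foot still about 2.5 mm forward. I'll slide it back under light pressure.

>>> step_arm --pt "-3.5 0.4 2 0"

```text
time: 7.3
tool_pos: [0.5258, 0.223, 0.0672]
tool_rot: [0.013, 0.999, -0.019, 0.04]
contact_force: [0.6, -0.2, 1.7]
gripper_width: 0.145
```

```bash
python3 f.py .028
```

```text
[0.5258 0.223  0.0672] foot [0.5312 0.2224 0.0376] move [-2.325   0.4729  9.4381] z [ 0.08   -0.028  -0.9964] pin [ 0.0581 -0.0271 -0.9982] [ 0.6263 -0.1641  1.6545]
[0.5253 0.2231 0.067 ] foot [0.5307 0.2224 0.0373] move [-1.8078  0.5436  9.2225] z [ 0.0796 -0.0278 -0.9964] pin [ 0.0577 -0.027  -0.9982] [ 1.3014 -0.862   8.9056]
[0.5253 0.2231 0.0669] foot [0.5307 0.2224 0.0373] move [-1.8488  0.5461  9.1833] z [ 0.0795 -0.0279 -0.9964] pin [ 0.0576 -0.0271 -0.9982] [ 0.8687 -0.9183  6.7144]
```

>>> step_arm --pt "-2.5 0.5 4 0"

```text
time: 7.5
tool_pos: [0.5256, 0.2231, 0.0667]
tool_rot: [0.013, 0.999, -0.019, 0.043]
contact_force: [-7.2, -2.1, 22.9]
gripper_width: 0.144
```

```bash
python3 f.py .028;python3 - <<'E'
from h import *
K,T,im,d=shot("wrist");print(proj(K,T,[.527,.2213,.04]))
cv2.imwrite("pics/c5.png",cv2.resize(im[190:360,220:420,::-1],(600,510),interpolation=cv2.INTER_CUBIC))
E
```

```text
[0.5256 0.2231 0.0667] foot [0.5312 0.2225 0.0371] move [-2.3276  0.6187  8.9013] z [ 0.0848 -0.0272 -0.996 ] pin [ 0.0629 -0.0264 -0.9979] [-7.2406 -2.0541 22.8532]
[0.5255 0.2231 0.0667] foot [0.5311 0.2225 0.0371] move [-2.2274  0.6107  8.9506] z [ 0.0848 -0.0272 -0.996 ] pin [ 0.0629 -0.0264 -0.9979] [-4.0941 -1.8787 16.3651]
[0.5255 0.2231 0.0668] foot [0.5311 0.2225 0.0371] move [-2.2329  0.5992  8.9895] z [ 0.0847 -0.0272 -0.996 ] pin [ 0.0628 -0.0264 -0.9979] [-3.7243 -1.7596 16.085 ]
(np.float64(322.6868136591465), np.float64(286.17396852639604))
```

View pics/c5.png

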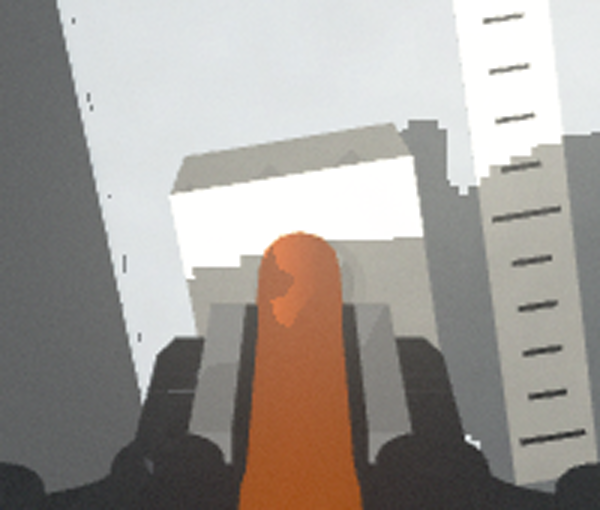

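The foot, at about (299,273), sits on the block's face roughly 3 mm too far forward and 1.6 mm too far left of the bore centre at about (309,290). I'll lift, shift and check.

>>> step_arm --pt "-4 1.6 -4 0"

```text
time: 7.75
tool_pos: [0.5214, 0.2219, 0.0708]
tool_rot: [0.013, 0.999, -0.019, 0.043]
contact_force: [0.4, -0.5, -0.5]
gripper_width: 0.145
```

```bash
cat > g.py <<'E'
from h import *
import sys
np.set_printoptions(precision=4,suppress=True)
shot("wrist");shot("wrist")
s=state();q=s["tool_rot"];Rt=R.from_quat([q[1],q[2],q[3],q[0]]).as_matrix();tp=np.array(s["tool_pos"])
K,T,im,d=shot("wrist");hsv=cv2.cvtColor(im,cv2.COLOR_RGB2HSV);H,S,V=[hsv[...,i] for i in range(3)]
m=(H>3)&(H<20)&(S>130)&(V>60);m[:235]=0;m[:,:280]=0;m[:,360:]=0
n,l,st,c=cv2.connectedComponentsWithStats(m.astype(np.uint8));i=1+np.argmax(st[1:,4]);y0=st[i,1]
u=np.where((l==i)[y0+14])[0];w=u[-1]-u[0]+1;foot=np.array([u.mean(),y0+w/2])
b=np.array(proj(K,T,[.527,.2213,.04]))
print("foot px",foot,"w",w,"bore px",b,"mm right,down",(b-foot)*14/w,"TCP",tp,"z",Rt[:,2],s["contact_force"])
E
python3 g.py
```

```text
foot px [320.381 278.5  ] w 23 bore px [319.9325 275.5686] mm right,down [-0.273  -1.7844] TCP [0.521  0.2219 0.0708] z [ 0.0853 -0.0268 -0.996 ] [-0.8867 -0.6482 -1.9418]
```

>>> step_arm --pt "0.8 0 1 0"

```text
time: 8.0
tool_pos: [0.5208, 0.2216, 0.0682]
tool_rot: [0.013, 0.999, -0.019, 0.042]
contact_force: [0.1, -1.0, -0.4]
gripper_width: 0.145
```

```bash
sed -i 's/u=np.where.*/w=27;foot=np.array([c[i,0] if 0 else np.where((l==i)[y0+14])[0].mean(),y0+13.5])/' g.py; python3 g.py
```

```text
foot px [320.  280.5] w 27 bore px [319.1185 276.7088] mm right,down [-0.4571 -1.9658] TCP [0.5207 0.2214 0.0678] z [ 0.0822 -0.0277 -0.9962] [ 0.3823  0.0966 -1.3582]
```

>>> step_arm --pt "2 -0.4 0 0"

```text
time: 8.25
tool_pos: [0.5225, 0.2218, 0.0676]
tool_rot: [0.013, 0.999, -0.019, 0.041]
contact_force: [0.3, 0.4, -1.0]
gripper_width: 0.147
```

```bash
python3 g.py
```

```text
foot px [319.  280.5] w 27 bore px [319.9131 280.5766] mm right,down [0.4735 0.0397] TCP [0.5228 0.2218 0.0678] z [ 0.0819 -0.0278 -0.9963] [0.1842 0.3182 0.5228]
```

Aligned. Now straight down, with tool x at -0.08 per mm.

>>> step_arm --pt "-0.5 0 5 0"

```text
time: 8.5
tool_pos: [0.5235, 0.2219, 0.0646]
tool_rot: [0.013, 0.999, -0.019, 0.042]
contact_force: [-3.7, -0.5, 2.8]
gripper_width: 0.147
```

```bash
python3 g.py
```

```text
foot px [320.6364 281.5   ] w 27 bore px [319.8464 283.4276] mm right,down [-0.4096  0.9995] TCP [0.5226 0.2216 0.0626] z [ 0.0814 -0.0279 -0.9963] [-0.4803  1.656  -1.1719]
```

>>> step_arm --pt "-0.8 0 7 0"

```text
time: 8.75
tool_pos: [0.5226, 0.2216, 0.056]
tool_rot: [0.013, 0.999, -0.019, 0.041]
contact_force: [-0.6, -0.2, -1.1]
gripper_width: 0.148
```

```bash
python3 g.py
```

```text
foot px [319.5 284.5] w 27 bore px [319.1829 287.3344] mm right,down [-0.1644  1.4697] TCP [0.5214 0.2211 0.0539] z [ 0.0797 -0.0284 -0.9964] [-0.2539  1.0513 -1.083 ]
```

>>> step_arm --pt "-0.3 0 5 0"

```text
time: 9.0
tool_pos: [0.5225, 0.2214, 0.0499]
tool_rot: [0.013, 0.999, -0.019, 0.041]
contact_force: [-0.5, -0.1, -0.2]
gripper_width: 0.146
```

>>> step_arm --pt "0 0 0 0" --pt "0 0 0 0" --claw 30

```text
time: 9.2
tool_pos: [0.5223, 0.2212, 0.0489]
tool_rot: [0.013, 0.999, -0.019, 0.041]
contact_force: [-0.1, -0.0, 0.1]
gripper_width: 0.301
```

```bash
python3 g.py; python3 - <<'E'
from h import *
K,T,im,d=shot("wrist")
cv2.imwrite("pics/c6.png",im[:,:,::-1])
E
```

```text
foot px [320.5 289.5] w 27 bore px [319.6081 292.5564] mm right,down [-0.4625  1.5848] TCP [0.5222 0.2212 0.0489] z [ 0.0811 -0.028  -0.9963] [-0.1646  0.3407  0.2728]
```

View pics/c6.png

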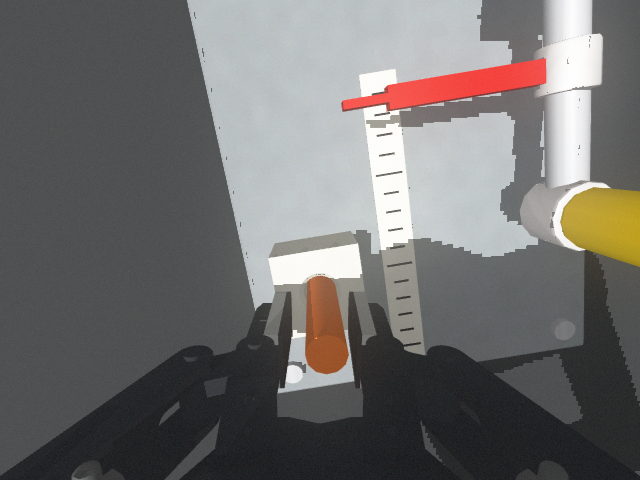

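The pin stands in the bore, free of the fingers. I'll open a little more and retreat upward.

>>> step_arm --pt "0 0 -3 0" --pt "0 0 -40 0" --pt "0 0 -45 0" --pt "0 0 -45 0" --claw 50

```text
time: 9.8
tool_pos: [0.5062, 0.2232, 0.1768]
tool_rot: [0.016, 0.999, -0.019, 0.033]
contact_force: [0.9, 0.7, 0.5]
gripper_width: 0.501
```

```bash
cat > v.py <<'E'
from h import *
np.set_printoptions(precision=4,suppress=True)
shot("wrist")
K,T,im,d=shot("wrist","v.png");P=cloud(K,T,d);hsv=cv2.cvtColor(im,cv2.COLOR_RGB2HSV);H,S,V=[hsv[...,i] for i in range(3)];Z=P[...,2]
s=state();q=s["tool_rot"];Rt=R.from_quat([q[1],q[2],q[3],q[0]]).as_matrix();tp=np.array(s["tool_pos"]);print("tcp",tp,q,Rt[:,2])
def comp(m):
    n,l,st,c=cv2.connectedComponentsWithStats(m.astype(np.uint8));return l==1+np.argmax(st[1:,4])
m=comp((H>3)&(H<19)&(S>150)&(V>60))&(P[...,0]>0);Q=P[m];print("orange zmax",np.nanpercentile(Q[:,2],98),"top",np.nanmedian(Q[Q[:,2]>np.nanpercentile(Q[:,2],98)-.006],0),"zmin",np.nanpercentile(Q[:,2],2))
y=comp((H>20)&(H<33)&(S>120)&(V>60));Q=P[y];zt=np.nanpercentile(Q[:,2],97);t=Q[Q[:,2]>zt-.006];g=np.nanmean(t,0);print("yel",y.sum(),zt,g,np.nanmax(t,0)-np.nanmin(t,0))
r=comp(((H<3)|(H>172))&(S>150)&(V>60));Q=P[r];ax=np.array([-np.sin(.117),np.cos(.117),0]);k=Q@ax;k0=np.nanpercentile(k,99.5);print("ptr tip",np.nanmedian(Q[k>k0-.004],0),"root",np.nanmedian(Q[k<np.nanpercentile(k,3)],0))
print("post rel tool mm",(np.array([g[0],g[1],.127])-tp)@Rt*1000)
E
python3 v.py
```

```text
tcp [0.5113 0.225  0.1852] [ 0.0133  0.9989 -0.0189  0.0406] [ 0.0806 -0.0281 -0.9964]
orange zmax 0.09593964525580971 top [0.5332 0.2206 0.0939] zmin 0.05670899778169949
yel 2820 0.1498683649549462 [0.565  0.1267 0.1485] [0.0205 0.0212 0.007 ]
ptr tip [0.6072 0.2084 0.0673] root [0.6152 0.1419 0.0668]
post rel tool mm [52.3603 94.6211 65.0393]
```

The pin's top is at z = 0.096, so it is fully down. Next is the post: align yaw to the rig and move above it.

>>> step_arm --pt "0 0 0 -8.5" --pt "15 35 0 0" --pt "15 35 0 0" --pt "14 34 0 0" --claw 75

```text
time: 10.3
tool_pos: [0.5681, 0.1289, 0.1966]
tool_rot: [0.015, 0.997, 0.063, 0.043]
contact_force: [-0.2, 0.1, 0.8]
gripper_width: 0.752
```

```bash
cat > t.py <<'E'
from h import *
import sys
np.set_printoptions(precision=4,suppress=True)
for i in range(4): shot("wrist")
s=state();q=s["tool_rot"];Rt=R.from_quat([q[1],q[2],q[3],q[0]]).as_matrix();tp=np.array(s["tool_pos"]);g=tp-.019*Rt[:,2]
print(s["time"],"tcp",tp,"z",Rt[:,2],"x",Rt[:,0],s["contact_force"],"move",(np.array([.565,.1267,.127])-g)@Rt*1000)
E
python3 t.py
```

```text
10.5 tcp [0.5676 0.1291 0.196 ] z [ 0.0866 -0.0242 -0.9959] x [0.9889 0.1233 0.083 ] [-0.2753  0.971  -0.6606] move [-8.616  -0.2882 87.5175]
```

>>> step_arm --pt "-4.5 0 42 0" --pt "-4.5 0 42 0"

```text
time: 10.7
tool_pos: [0.5712, 0.1284, 0.1182]
tool_rot: [0.014, 0.997, 0.062, 0.051]
contact_force: [-0.3, 0.2, -0.7]
gripper_width: 0.753
```

```bash
python3 t.py
```

```text
10.9 tcp [0.5703 0.1282 0.1181] z [ 0.0986 -0.0221 -0.9949] x [0.9876 0.125  0.0951] [ 0.015  -0.3968 -0.01  ] move [-4.5338  1.1325  9.6437]
```

>>> step_arm --pt "-5 1 9 0"

```text
time: 11.0
tool_pos: [0.5691, 0.1273, 0.1128]
tool_rot: [0.014, 0.997, 0.062, 0.052]
contact_force: [0.7, -0.4, 0.2]
gripper_width: 0.753
```

>>> step_arm --pt "0 0 0 0" --pt "0 0 0 0" --pt "0 0 0 0" --pt "0 0 0 0" --claw 0

```text
time: 11.4
tool_pos: [0.57, 0.1243, 0.1161]
tool_rot: [0.018, 0.996, 0.063, 0.054]
contact_force: [1.6, 2.9, -5.9]
gripper_width: 0.243
```

```bash
python3 t.py; python3 v.py
```

```text
11.6 tcp [0.57   0.1245 0.1161] z [ 0.1093 -0.0288 -0.9936] x [0.9863 0.1275 0.1048] [-0.0029 -4.9608 -1.5929] move [-3.4757 -2.361   7.5417]
tcp [0.57   0.1245 0.1161] [0.018  0.9964 0.0632 0.0537] [ 0.1093 -0.0291 -0.9936]
orange zmax 0.09541353490755503 top [0.5328 0.2164 0.0927] zmin 0.06516885868327832
yel 4824 0.14991225656764057 [0.5663 0.1255 0.1486] [0.0216 0.0213 0.0069]
ptr tip [0.6072 0.2083 0.0671] root [0.6096 0.196  0.0673]
post rel tool mm [ -2.3241  -1.0465 -11.279 ]
```

Gripped. Pulling along rig -x.

>>> step_arm --pt "-20 0 -2 0" --pt "-20 0 -2 0" --pt "-20 0 -2 0"

```text
time: 12.0
tool_pos: [0.5151, 0.1177, 0.1162]
tool_rot: [0.017, 0.996, 0.063, 0.061]
contact_force: [10.5, -2.7, -7.4]
gripper_width: 0.245
```

```bash
python3 t.py; python3 v.py
```

```text
12.2 tcp [0.515  0.1177 0.1162] z [ 0.1237 -0.026  -0.992 ] x [0.9846 0.1281 0.1194] [10.5234 -2.7228 -8.1358] move [51.6741 -2.2612 14.2519]
tcp [0.5153 0.1177 0.1162] [0.0169 0.996  0.0632 0.0609] [ 0.1235 -0.026  -0.992 ]
orange zmax 0.09576858326408413 top [0.5288 0.2159 0.0937] zmin 0.047202970630274066
yel 4767 0.14990452384214709 [0.5113 0.1187 0.1486] [0.0217 0.0211 0.007 ]
ptr tip [0.5521 0.2012 0.067 ] root [0.5567 0.174  0.0669]
post rel tool mm [ -2.4739  -1.0265 -11.2661]
```

>>> step_arm --pt "-20 0 -2 0"

```text
time: 12.4
tool_pos: [0.4982, 0.1157, 0.1162]
tool_rot: [0.016, 0.996, 0.063, 0.064]
contact_force: [11.4, -2.3, -6.6]
gripper_width: 0.247
```

```bash
python3 t.py; python3 v.py; python3 - <<'E'
from h import *
K,T,im,d=shot("wrist");a=cv2.resize(im[200:400,60:460],(800,400),interpolation=cv2.INTER_CUBIC)
cv2.imwrite("pics/c7.png",cv2.resize(im,(800,600),interpolation=cv2.INTER_CUBIC)[:,:,::-1])
E
```

```text
12.6 tcp [0.4972 0.1155 0.1162] z [ 0.1297 -0.0251 -0.9912] x [0.9837 0.1288 0.1255] [11.136  -1.8646 -9.8426] move [69.5221 -2.17   16.8475]
tcp [0.4974 0.1155 0.1162] [0.0167 0.9958 0.0636 0.0641] [ 0.1297 -0.0251 -0.9912]
orange zmax 0.09520840171182744 top [0.5296 0.2146 0.0925] zmin 0.058622519011690445
yel 4738 0.14990419000423783 [0.4933 0.1165 0.1486] [0.0216 0.0211 0.0075]
ptr tip [0.5339 0.1997 0.0671] root [0.5402 0.1709 0.0672]
post rel tool mm [ -2.5474  -1.0219 -11.2295]
```

View pics/c7.png

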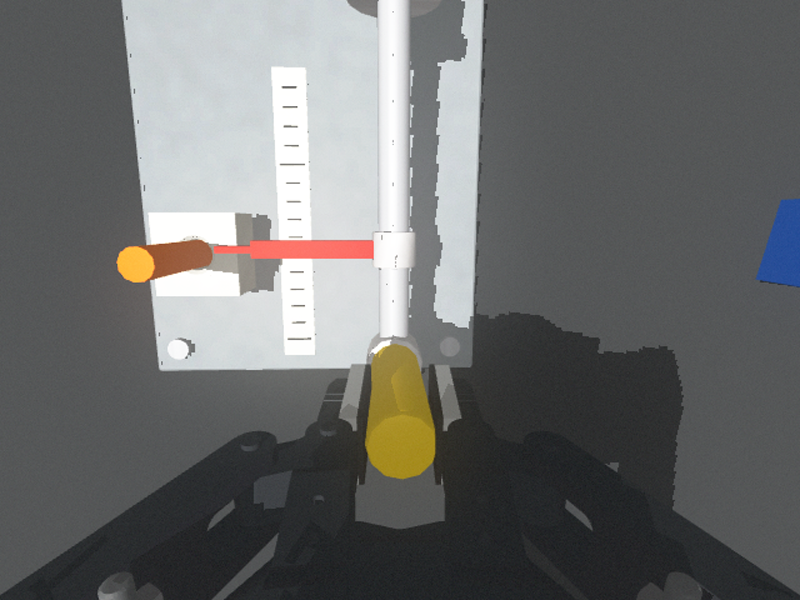

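The wrist view shows the pointer tip near the pin's foot at (213,249), with the pin's top at (136,264). I'll measure in rig coordinates from depth slices.

```bash
cat > r.py <<'E'
from h import *
np.set_printoptions(precision=4,suppress=True)
e=np.array([.9932,.1167,0]);n=np.array([-.1167,.9932,0])
for cn in ["wrist","wrist","top","scene"]:
    K,T,im,d=shot(cn);P=cloud(K,T,d);hsv=cv2.cvtColor(im,cv2.COLOR_RGB2HSV);H,S,V=[hsv[...,i] for i in range(3)]
    A,B,Z=P@e,P@n,P[...,2];near=(abs(P[...,0]-.53)<.03)&(abs(P[...,1]-.221)<.03)
    for z0,z1 in ((.048,.058),(.058,.072),(.072,.086),(.088,.1)):
        m=near&(Z>z0)&(Z<z1)&(H>2)&(H<35)&(S>130)
        if m.sum()>5: a=A[m];print(cn,z0,m.sum(),"e min/max",a.min(),a.max(),"mid",(a.min()+a.max())/2,"pct mid",np.percentile(a,[3,97]).mean(),"n",np.median(B[m]))
    m=((H<3)|(H>172))&(S>150)&(V>60)&(abs(Z-.066)<.008)&(P[...,1]>.14)
    if m.sum()>5:
        k=np.nanmax(B[m]);
        for lo,hi in((0,.004),(.004,.012),(.015,.03),(.03,.05)):
            q=m&(B<=k-lo)&(B>k-hi);a=A[q]
            if len(a):print("  ptr",lo,len(a),"e",(a.min()+a.max())/2,np.median(a),a.max()-a.min(),"n",k)
    if cn!="wrist": print("pin prj",proj(K,T,[.527,.2213,.065]))
s=state();print(s["time"],s["tool_pos"],np.abs(s["joint_vel"]).max(),s["contact_force"])
E
python3 r.py
```

```text
wrist 0.048 152 e min/max 0.543371452600577 0.5563998045657924 mid 0.5498856285831847 pct mid 0.5500959079823111 n 0.1515130579576416
wrist 0.058 271 e min/max 0.5435318836597007 0.5563683127973759 mid 0.5499500982285384 pct mid 0.5500922618574001 n 0.15140187182080986
wrist 0.072 311 e min/max 0.5434421015065206 0.5563836066534383 mid 0.5499128540799795 pct mid 0.5501558977519041 n 0.15160177057354182
wrist 0.088 875 e min/max 0.5428957563325422 0.5565219543103064 mid 0.5497088553214242 pct mid 0.5497438730752278 n 0.15585210413590223
  ptr 0 32 e 0.5537882727504512 0.5537662268409976 0.00231735196618299 n 0.1380334249528463
  ptr 0.004 64 e 0.5537661003103596 0.5537627609737218 0.002336100280476039 n 0.1380334249528463
  ptr 0.015 218 e 0.553568691243862 0.5533428490186796 0.007325655212517268 n 0.1380334249528463
  ptr 0.03 110 e 0.5539155857707146 0.5542273975331473 0.0068796154511236995 n 0.1380334249528463
wrist 0.048 155 e min/max 0.5434333405216625 0.5564166975559883 mid 0.5499250190388254 pct mid 0.5500790623611297 n 0.15162099845032112
wrist 0.058 264 e min/max 0.5436540281
[... 2106 characters left out ...]
351775863659 n 0.15052751964404862
scene 0.088 42 e min/max 0.5440600976758392 0.5583095209463189 mid 0.551184809311079 pct mid 0.5505129359542325 n 0.1526713243147857
  ptr 0 3 e 0.5555333148882913 0.5560158034006956 0.0012322090906752292 n 0.13520197385898264
  ptr 0.004 9 e 0.5537728229445775 0.5539413725362283 0.003800364599101602 n 0.13520197385898264
  ptr 0.015 27 e 0.5549948830350657 0.5561308454474624 0.01035955438165459 n 0.13520197385898264
  ptr 0.03 34 e 0.5543353434395852 0.5558715170301096 0.010013781601584615 n 0.13520197385898264
pin prj (np.float64(437.3650450136639), np.float64(211.36676372097384))
12.95 [0.4975 0.1156 0.1162] 0.001717481303711783 [11.6357 -1.8303 -8.191 ]
```

Remaining pull is 3.8 mm and the pin stands upright.

>>> step_arm --pt "-5 0 -0.6 0"

```text
time: 13.05
tool_pos: [0.4945, 0.1152, 0.1163]
tool_rot: [0.016, 0.996, 0.064, 0.067]
contact_force: [12.6, -3.1, -9.9]
gripper_width: 0.244
```

```bash
python3 r.py | grep -A7 wrist | head -18; python3 t.py
```

```text
wrist 0.048 148 e min/max 0.5433932270872569 0.5560536019991726 mid 0.5497234145432148 pct mid 0.5499107524290615 n 0.15149840409445986
wrist 0.058 284 e min/max 0.5433134161727461 0.5559709940249454 mid 0.5496422050988458 pct mid 0.5498499253299838 n 0.15123319606563926
wrist 0.072 299 e min/max 0.5430707346103336 0.5560551181794734 mid 0.5495629263949036 pct mid 0.5498065939892067 n 0.15142235512477
wrist 0.088 868 e min/max 0.5429300556790644 0.5563583546972475 mid 0.5496442051881559 pct mid 0.549609152295727 n 0.15575061407719415
  ptr 0 27 e 0.550523733316304 0.550543052645849 0.002332540125373428 n 0.1380243289391004
  ptr 0.004 46 e 0.5505442875011946 0.5505282942685614 0.0023126654080858344 n 0.1380243289391004
  ptr 0.015 66 e 0.5509543089973062 0.5517466555413684 0.007278149575610904 n 0.1380243289391004
  ptr 0.03 1 e 0.5545822950785544 0.5545822950785544 0.0 n 0.1380243289391004
wrist 0.048 145 e min/max 0.5435217916250543 0.556198745795968 mid 0.5498602687105112 pct mid 0.5500308826329512 n 0.15152864240040698
wrist 0.058 297 e min/max 0.5434521350150957 0.55629965667206
[... 438 characters left out ...]

  ptr 0.004 41 e 0.5500357621691476 0.5500403366380445 0.0023690992189940863 n 0.13787677383004168
  ptr 0.015 133 e 0.5503816638832739 0.5511162292902588 0.007372581547422263 n 0.13787677383004168
  ptr 0.03 11 e 0.5508265861047565 0.55407298007475 0.006742682672901679 n 0.13787677383004168
top 0.058 11 e min/max 0.5439042497675866 0.5520314000659758 mid 0.5479678249167812 pct mid 0.5479523927756671 n 0.15061777826688488
top 0.072 10 e min/max 0.543989686966127 0.5518680517213636 mid 0.5479288693437453 pct mid 0.5479280713705204 n 0.1510953999019701
13.45 tcp [0.4942 0.1152 0.1162] z [ 0.1347 -0.0243 -0.9906] x [0.983  0.1295 0.1305] [12.2912 -3.0042 -9.6462] move [72.4503 -2.1493 17.5923]
```

Pointer and pin agree to about 0.1 mm. A last check for creep and a final look.

```bash
python3 t.py;python3 t.py; python3 r.py | grep -A5 "wrist 0.058"|head -4; python3 - <<'E'
from h import *
s=state();print(np.abs(s["joint_vel"]).max(),s["gripper_width"])
K,T,im,d=shot("scene");b=cv2.resize(im[170:400,120:550],(800,428))
cv2.imwrite("pics/end.png",b[:,:,::-1])
E
```

```text
13.65 tcp [0.4943 0.1152 0.1163] z [ 0.1348 -0.0243 -0.9906] x [0.9829 0.1295 0.1305] [11.7575 -2.0349 -9.8825] move [72.4326 -2.1221 17.6101]
13.85 tcp [0.4942 0.1152 0.1162] z [ 0.1347 -0.0243 -0.9906] x [0.983  0.1295 0.1305] [11.414  -2.8021 -9.3931] move [72.4602 -2.1148 17.5658]
wrist 0.058 285 e min/max 0.5434594384257172 0.5562034618711236 mid 0.5498314501484204 pct mid 0.5499855753077707 n 0.15122674196021635
wrist 0.072 311 e min/max 0.5434170559665399 0.5562836101554407 mid 0.5498503330609903 pct mid 0.5500246807643725 n 0.15147259803813387
wrist 0.088 873 e min/max 0.5427285916522351 0.5564190791920471 mid 0.5495738354221411 pct mid 0.5497119060387844 n 0.15594101353592904
  ptr 0 27 e 0.5501849208995266 0.5501550730778946 0.0023000062567378743 n 0.13787941618117985
0.0013715664266342258 0.24432736317767467
```

View pics/end.png

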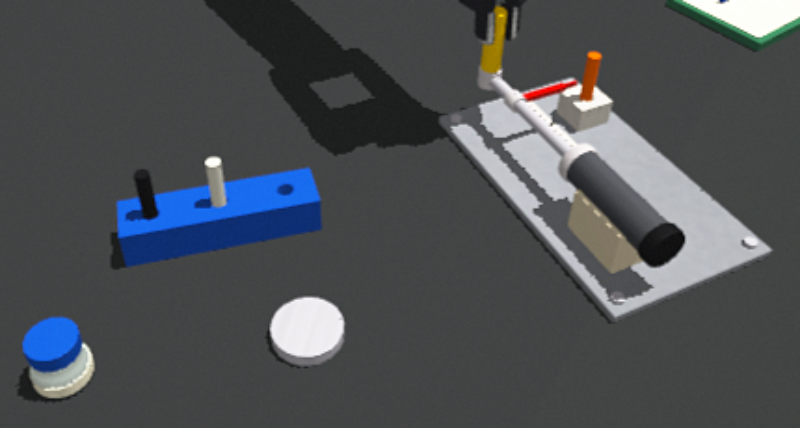

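The final view shows the orange pin upright in the block, the pointer tip at it, and the other two pins, the disc and the jar in place. Handing in.

```bash
python3 -c "
from plant import job_done; print(job_done())"
```

```text
the job is handed in; nothing more can be done
None
```

I handed the job in at about 14 s of the 61 s allowed. The orange pin stands in the marker block's bore, released, and the gripper still holds the yellow post with the pointer at the middle of the pin.

- **Pin:** its top measured at 95–96 mm above the bench, where fully down is 96 mm. It is upright: its sideways position varies by only about 0.3 mm along its visible length.
- **Pointer:** on the wrist camera's last readings the tip was 0.2–0.3 mm from the pin's axis along the rod's direction. I did not redo the top and scene comparison after the last pull; those two cameras are coarser, and before it they put the remaining gap at 4.2 and about 3–4 mm against the wrist's 3.8 mm.
- **Hold:** the arm stayed still to about 0.1 mm over the last 0.4 s or so before handing in, with about 12 N of spring pull on the tool and no slip seen on the post.
- **Other objects:** the final picture shows the black and white pins, the disc and the jar in place.

**Faults on the way:**
- The first try at the bore landed on its edge: the tool force read about 37 N, through the held pin. I lifted, realigned by the wrist camera, and it then went in freely.
- The arm drifted slightly on every move, so the tool ended tilted about 8°.

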